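# Pin the swivel bench-pin holder in line with a taper pin

### The arm

A 7-joint arm with a two-finger parallel gripper is mounted at the origin on the work surface. World frame = base frame: x ahead of the robot, y to its left, z up, the work surface at z = 0. Lengths are in m, angles in rad, forces in N, time in s.
With the tool pointing down it reaches from about 0.35 to 0.9 m from the base axis. Payload 7.2 kg.
Tool frame: the origin (TCP) lies midway between the tips of the shut fingers; the grasp point (between the pads) lies 19 mm behind it; y points along the fingers, z is the direction in which the jaws open and shut, and the axes are right-handed (so a half turn about y gives the same grasp; the last joint's range is limited). The gripper opens to 85 mm and grips with 20 to 120 N. Pads are 22 mm wide; open, the fingers measure 114 mm over their backs; the gripper's body (76 mm by 85 mm) begins 54 mm behind the grasp point. The pads swing forward as they close: fully open they stand 13 mm farther back than shut.
Start: joints at [1.121, 0.411, -0.013, 1.596, 0.006, 1.134, -0.082], TCP at [0.233, -0.58, 0.209] pointing down, gripper open.
Joint ranges: [-2.95, 2.95], [-0.29, 1.99], [-1.47, 1.44], [0.14, 2.54], [-1.03, 4.17], [0.13, 1.85], [-2.86, 2.86]. Speed limits (rad/s): [2.39, 2.39, 3.01, 3.01, 3.14, 3.14, 3.14].

### API

Orientations are given as a rotation vector (axis times angle).
In Python, from workcell import ctrl gives the robot as it stands. The module is installed in compiled form; this text tells all that it offers.
- The arm moves only by the shell command python3 -m pendant 'ROWS' [FORCE]. ROWS is a JSON object of lists of equal length, an entry for each row: "slide": the shift along the tool's x, y, z in mm, a list of three; "rot": the turn, a rotation vector about the tool's x, y, z in degrees, a list of three; "jaw": the finger opening in mm, from 0 to 85.4. In form: {"slide": [[x, y, z], ...], "rot": [[rx, ry, rz], ...], "jaw": [jaw, ...]}. A call has 1 to 8 rows; each row is the pose to reach, as a shift and turn from the pose measured when the call began, along the tool's axes at that moment; what a row does not reach only later rows make up. A row lasts 1/10 s, in which the tool goes at most 50 mm and 8.59 degrees, less where a joint would pass 70% of its speed; a pose out of reach is approached as far as the arm can. A call with a gripper value outside its range is refused whole. The fingers move at their own pace and stop on an object; FORCE is the grip in N (left out, the last holds). Time passes only in rows, so rows that repeat a pose let the fingers close. It gives the time, the measured TCP pose, the force and the opening at its end, in the units of the state.
- ctrl.read_state(): the state, without advancing time (a new reading comes with each control period).
- ctrl.get_image(name): name is "scene" or "top"; returns a dict with "color" (400x640x3 uint8, red, green, blue), "mtx" (3x3 intrinsics, pixels), "R" (3x3) and "t" (3): a world point X has camera coordinates R X + t. Camera axes: x right, y down, z forward; pixel columns grow to the right and rows downward; lengths in m; the calibration is good to about 2 mm. A picture is of the moment at which its call begins. There is no depth.
- ctrl.finish_job(): hands the job in, once; it reports no verdict.
The state is a dict: "time_s": time; "joint_positions": joint angles; "qvel": joint speeds; "joint_torque": joint torques, N m; "tool_pos": TCP position; "ee_rot": TCP orientation; "wrist_force": force on the tool from outside, world axes, zero at the start; "wrist_torque": the same for the moment, N m; "gripper_width": finger opening in m.
Only numpy, scipy, OpenCV 4.12 (cv2) and the standard library are available. Lean on these libraries where they do the work, as an engineer would, in place of code of your own. Each camera call takes 0.05 s, during which the arm holds its last target.

### The job

The bench-pin holder has swung out of line on its stand. Take the taper pin out of the wooden punch block, feel its tip down through the hole in the holder and into the hidden matching hole in the stand's plate below, and drive it fully home so that it pulls the two holes into line and its collar sits flat on the holder. Then let go of the pin, and leave the other punches and tools where they are.

Things in the scene. Friction and masses are not known exactly. Their poses are not given: they have to be found in the camera images.
- taper_pin: Taper pin, one piece of bare steel, 116 mm long, about 0.2 kg. Origin at the centre of its small lower end (tip), z from tip to head. Rounded tip 8 mm in diameter, widening evenly to 14 mm at 48 mm, then a parallel 14 mm shank up to the collar at 74 mm. At the start it hangs upright by its collar in one of the block's three holes; lift it 80 mm to come clear.
- taper_pin_collar (a point): Centre of the underside of the pin's collar (26 mm in diameter, 4 mm thick), 74 mm above the tip; z along the pin towards the head.
- taper_pin_head (a point): Centre of the top of the pin's head, 116 mm above the tip. The head is a straight ridged cylinder, 24 mm in diameter, 38 mm long, above the collar: grip here. The other two things in the block have balls on top.
- holder: Swivelling holder: flat steel plate, 12 mm thick, 60 wide, 195 long, with a wooden V-notched bench pin. Origin on the pivot bolt's axis at the plate's underside, 84.5 mm above the bench; -x towards the bench pin, z up. It swings stiffly about +-0.155 rad about the bolt (5 N sideways at the hole moves it) and stays where left. Bolt head 11 mm above the plate; clamp cap from x = -142 mm, 23 mm above it.
- pin_hole (a point): Centre of the mouth of the holder's 15.5 mm through hole, in its top face, 95 mm along -x from the bolt, axes as the holder. Under the plate (0.5 mm gap) is the fixed stand's 12 mm top plate with a like hole, position not reported: also 95 mm from the bolt, so out of line only along y, up to 12 mm either way. Free space below it. A tip stopped by the stand's plate is 12.5 mm below this point.
- block: dark wooden punch block, 190 mm long (x) by 70 mm wide (y) by 85 mm high, fixed to the bench; origin at the centre of its underside. Three 16 mm upright holes in a row along its x, at -60, 0 and +60 mm; the pin is in any one of them, doming punches in the other two.
- punch_0: doming punch standing in the block: 13 mm steel rod with a 28 mm ball on top, 120 mm tall overall; origin at its lower end. Leave it.
- punch_1: doming punch standing in the block: 13 mm steel rod with a 22 mm ball on top, 120 mm tall overall; origin at its lower end. Leave it.
- pliers: flat-nosed pliers with black grips, 180 mm long, 11 mm high, lying between block and stand; leave them
- file: flat file with a wooden handle, 245 mm long, lying to the left; leave it
- hammer: hammer with a wooden handle, 260 mm long, lying to the right; leave it
Things that resemble listed ones, but are neither listed nor needed, are in the scene too. Leave any yellow look-alike of the taper_pin alone.

How it is judged:
On the way, in this order (a step that is already met when the one before it is completed fails the run):
1. the taper pin is lifted out of the block (height (world z) of taper_pin above 0.088 m), for 0.1 s.
2. the pin's tip has passed through both holes (z of taper_pin in the frame of pin_hole below -0.026 m and horizontal distance between taper_pin and pin_hole below 0.02 m), for 0.1 s.
At the end, for the whole second after the job is handed in: The pin stands upright through both holes, its collar flat on the holder (within 3 mm of the hole's mouth in height and sideways, and within 0.05 rad of square to the plate), released and at rest; punches and tools left as they were (z of taper_pin_collar in the frame of pin_hole between -0.003 and 0.003 m and horizontal distance between taper_pin_collar and pin_hole below 0.003 m and angle between the z axis of taper_pin and the z axis of pin_hole, either way round below 0.05 rad and linear speed of taper_pin below 0.02 m/s); the robot touches nothing.
It fails at once if a doming punch is pulled out or knocked (moved more than 20 mm) (distance of any of punch_0, punch_1 from where it was at the start of the episode above 0.02 m).
It fails at once if the pliers, the file or the hammer are pushed more than 30 mm (distance of any of pliers, file, hammer from where it was at the start of the episode above 0.03 m).
It also fails if it takes over 61 s, if anything falls off the work surface, if the arm or the gripper's body presses on something with over 40 N, if the wrist force passes 120 N, or if a joint passes its speed limit or range.

## Working session

There is one attempt and no reset: what is moved stays moved. The work goes in short steps, Python scripts to look and compute and a shell command to move; the robot and the scene stay as the last step left them, time stands still between calls to the robot, and variables do not carry over. Pictures are saved under pics/ and viewed, and the job is handed in when it is done.

```bash
mkdir -p pics; ls; python3 - <<'E'
from workcell import ctrl
import cv2
for n in("scene","top"):
    d=ctrl.get_image(n); cv2.imwrite(f"pics/{n}0.png",d["color"][:,:,::-1]); print(n,d["mtx"].tolist(),d["R"].tolist(),d["t"].tolist())
s=ctrl.read_state(); print(s)
E
```

```text
pics
scene [[372.02035129077177, 0.0, 324.8518365914061], [0.0, 372.02035129077177, 198.84728142249602], [0.0, 0.0, 1.0]] [[-0.338619077367165, 0.9407780400805, 0.016546895337286465], [0.6625897957436387, 0.2509017043847246, -0.7057075154150221], [-0.6680657774646245, -0.22800222375918514, -0.7083100330656439]] [0.19069595458083088, -0.30421535506309016, 1.3949771915071842]
top [[507.8393291493892, 0.0, 313.90923146495044], [0.0, 507.8393291493892, 208.0894251669491], [0.0, 0.0, 1.0]] [[-0.02551262635999627, -0.9996507582489088, -0.006889660992918635], [-0.9827323140792996, 0.026343111017087285, -0.183148135033601], [0.1832656671626193, 0.002098102553150407, -0.9830611848736153]] [0.027666241891278236, 0.5729785813453704, 1.454384454596869]
{'time_s': 0.1, 'joint_positions': array([ 1.12079116,  0.41183598, -0.01276233,  1.59693268,  0.00567037,
        1.1343039 , -0.08220689]), 'qvel': array([ 0.00075338, -0.00244951,  0.00098455, -0.00244173,  0.00209389,
       -0.0012243 ,  0.0003259 ]), 'joint_torque': array([ 4.23186488e-03, -6.01822686e+01,  6.84788022e-01, -3.00085044e+01,
        1.40549027e-02,  6.39762991e-03,  7.10476115e-05]), 'tool_pos': array([ 0.23266921, -0.57957696,  0.20873825]), 'ee_rot': array([-0.38945641,  2.01394883, -2.01111359]), 'wrist_force': array([-0.85176382,  0.48801513, -0.37178112]), 'wrist_torque': array([-0.03331632, -0.01985441,  0.0152402 ]), 'gripper_width': 0.08552460331351337}
```

View pics/scene0.png

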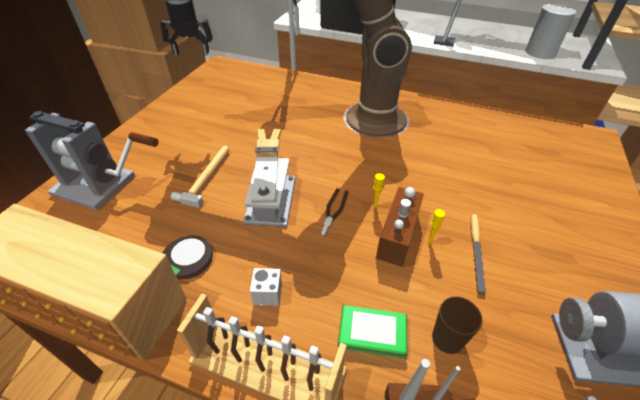

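View pics/top0.png

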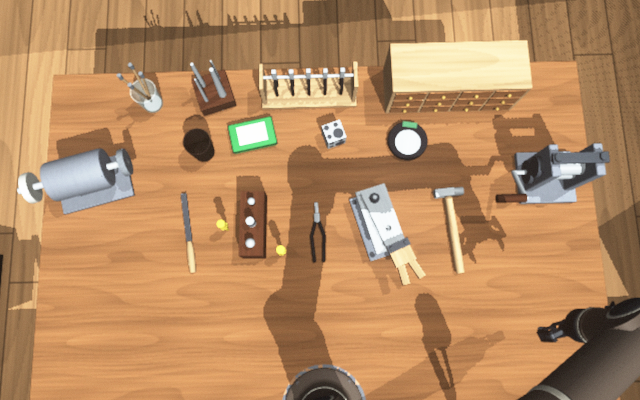

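```bash
python3 - <<'E'
import cv2,numpy as np
s=cv2.imread("pics/scene0.png");t=cv2.imread("pics/top0.png")
def c(im,x0,y0,x1,y1,k): return cv2.resize(im[y0:y1,x0:x1],None,fx=k,fy=k,interpolation=cv2.INTER_CUBIC)
cv2.imwrite("pics/c1.png",np.hstack([c(s,365,165,455,270,5)[:,:390],c(t,230,185,300,265,5)[:400].copy() if 0 else cv2.resize(t[180:270,225:300],(390,525),interpolation=cv2.INTER_CUBIC)]))
cv2.imwrite("pics/c2.png",np.hstack([cv2.resize(s[120:230,235:305],(350,550),interpolation=cv2.INTER_CUBIC),cv2.resize(t[175:290,340:430],(430,550),interpolation=cv2.INTER_CUBIC)]))
E
```

```text
(no output)
```

View pics/c1.png

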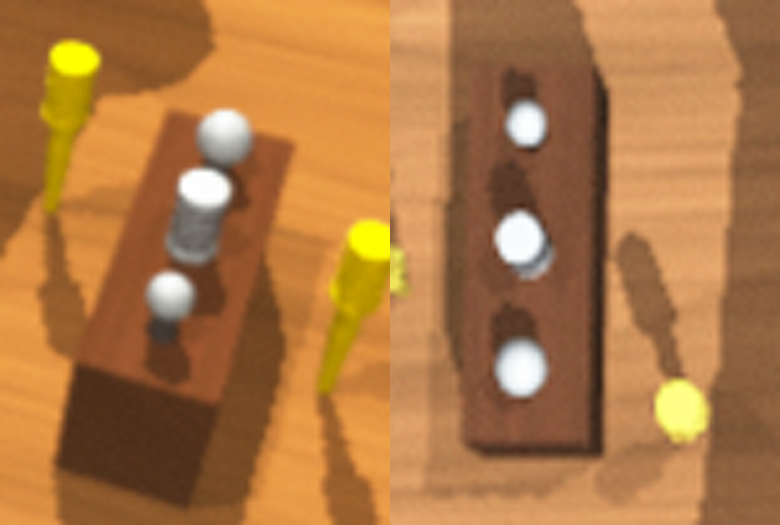

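View pics/c2.png

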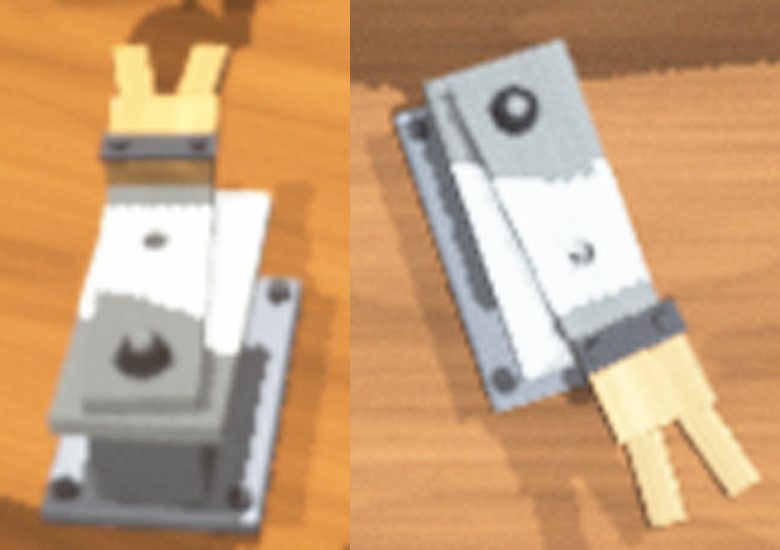

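Candidates (top view): steel cylinder (250,221) in the middle hole; balls on (251,202) and (250,243); yellow look-alikes (222,225) and (281,250). In the crop the middle one is a steel cylinder with a collar and a flat top, so that is the taper pin. In the holder, the hole is at top (388,228) / scene (266,168) and the bolt at top (374,198).

```bash
cat > h.py <<'E'
import numpy as np,cv2
from workcell import ctrl
def ray(d,p):
    u=np.linalg.solve(d["mtx"],[p[0],p[1],1.]); R=d["R"];C=-R.T@d["t"]; v=R.T@u; return C,v/np.linalg.norm(v)
def plane(d,p,z):
    C,v=ray(d,p); return C+v*(z-C[2])/v[2]
def tri(dl,pl):
    A=np.zeros((3,3));b=np.zeros(3)
    for d,p in zip(dl,pl):
        C,v=ray(d,p);M=np.eye(3)-np.outer(v,v);A+=M;b+=M@C
    return np.linalg.solve(A,b)
def proj(d,X):
    c=np.asarray(d["R"])@X+d["t"]; q=d["mtx"]@c; return q[:2]/q[2]
E
python3 - <<'E'
from h import *
s=ctrl.get_image("scene");t=ctrl.get_image("top")
def blobs(d,box,thr,inv=False,nm=""):
    x0,y0,x1,y1=box;g=d["color"][y0:y1,x0:x1].min(2)
    g=cv2.resize(g,None,fx=4,fy=4,interpolation=cv2.INTER_CUBIC)
    m=(g<thr) if inv else (g>thr)
    n,l,st,c=cv2.connectedComponentsWithStats(m.astype(np.uint8))
    for i in range(1,n):
        if st[i,4]>60: print(nm,thr,((c[i]+.5)/4-.5+[x0,y0]).round(2),st[i,4]/16, (st[i,2:4]/4))
for th in(200,225): blobs(t,(238,190,264,255),th,nm="topblk")
for th in(190,215): blobs(s,(385,180,425,240),th,nm="scblk")
for th in(150,190): blobs(t,(380,220,397,236),th,True,"tophole")
for th in(150,190): blobs(s,(258,162,273,174),th,True,"schole")
for th in(60,90): blobs(t,(366,190,384,206),th,True,"topbolt")
P=[(249.8,220.8),(406,202.6)]
print("tri head",tri([t,s],P),plane(t,P[0],.127),plane(s,P[1],.127))
P=[(388.3,227.7),(265.8,168)]
print("tri hole",tri([t,s],P),plane(t,P[0],.0965),plane(s,P[1],.0965))
print("bolt",plane(t,(374,198),.103))
E
```

```text
topblk 200 [250.83 200.98] 29.75 [6. 6.]
topblk 200 [249.35 220.42] 52.375 [8.5 8.5]
topblk 200 [249.9  243.05] 50.0 [8. 8.]
topblk 225 [250.86 201.05] 22.5625 [5.25 5.5 ]
topblk 225 [249.34 220.42] 45.375 [7.75 7.5 ]
topblk 225 [249.95 243.25] 37.4375 [7. 7.]
scblk 190 [409.51 189.77] 38.8125 [8.25 6.25]
scblk 190 [405.42 202.13] 55.6875 [9.75 7.25]
scblk 190 [398.61 222.14] 30.25 [7.25 5.5 ]
scblk 215 [409.53 189.36] 26.6875 [7. 5.]
scblk 215 [405.4  202.07] 49.375 [9.25 6.75]
scblk 215 [398.61 221.8 ] 20.25 [6.25 4.25]
tophole 190 [388.47 227.93] 12.375 [5.25 4.25]
schole 150 [265.42 167.73] 4.75 [3.25 2.  ]
schole 190 [265.53 167.68] 10.5625 [4.5  3.25]
topbolt 90 [373.26 198.73] 34.1875 [9.  8.5]
tri head [0.52889629 0.1953457  0.12208715] [0.52822758 0.19349384 0.127     ] [0.53367807 0.19667471 0.127     ]
tri hole [ 0.50314372 -0.1987542   0.09273119] [ 0.50271663 -0.19847725  0.0965    ] [ 0.50695986 -0.19616185  0.0965    ]
bolt [ 0.5890668  -0.16097311  0.103     ]
```

```bash
cat >> h.py <<'E'
from scipy.spatial.transform import Rotation as Ro
def st():
    s=ctrl.read_state(); return s,np.array(s["tool_pos"]),Ro.from_rotvec(s["ee_rot"])
def goto(p,yawdir=None):
    """slide(mm), rot(deg) in tool axes for TCP p, tool y down, jaw axis(z) along yawdir"""
    s,x,R=st(); sl=R.inv().apply(np.array(p)-x)*1000; r=np.zeros(3)
    if yawdir is not None:
        zz=np.array([*yawdir,0.]);zz/=np.linalg.norm(zz)
        if zz@R.as_matrix()[:,2]<0: zz=-zz
        y=np.array([0,0,-1.]);T=Ro.from_matrix(np.c_[np.cross(y,zz),y,zz]); r=(R.inv()*T).as_rotvec(degrees=True)
    print("t",s["time_s"],"slide",sl.round(1),"rot",r.round(1))
E
python3 - <<'E'
from h import *
s,x,R=st();print(R.as_matrix().round(3))
t=ctrl.get_image("top");sc=ctrl.get_image("scene")
P=[(249.35,220.42),(405.42,202.13)]
print("head",tri([t,sc],P),plane(t,P[0],.127),plane(sc,P[1],.127))
P=[(388.4,227.8),(265.5,167.7)]
print("hole",tri([t,sc],P),plane(t,P[0],.0965),plane(sc,P[1],.0965))
print("balls top", plane(t,(250.85,201.),.13),plane(t,(249.9,243.1),.13))
# block axis from dark-brown mask on z=.085 : from crop corners
for c in[(225+475/5.2-75,180+75/5.83),]: pass
goto((0.53,0.195,0.28),(0,1))
E
```

```text
[[-0.928 -0.     0.373]
 [-0.373  0.001 -0.928]
 [ 0.    -1.    -0.001]]
head [0.52979402 0.19503176 0.12431664] [0.52934266 0.1947564  0.127     ] [0.53258926 0.19503861 0.127     ]
hole [ 0.50290309 -0.19929372  0.09340461] [ 0.50242076 -0.19874752  0.0965    ] [ 0.50610063 -0.19750559  0.0965    ]
balls top [0.58428325 0.19000041 0.13      ] [0.46492384 0.19297296 0.13      ]
t 0.3 slide [-564.5  -70.5 -608.4] rot [ 0.  21.9  0. ]
```

```bash
python3 -m pendant '{"slide":[[0,-50,0],[-30,-75,-30],[-70,-75,-75],[-110,-75,-115],[-145,-75,-155],[-180,-75,-195],[-215,-75,-230],[-250,-75,-270]],"rot":[[0,0,0],[0,3,0],[0,6,0],[0,9,0],[0,12,0],[0,15,0],[0,18,0],[0,21.9,0]],"jaw":[55,55,55,55,55,55,55,55]}' 30; python3 -c "
from h import *
goto((0.53,0.195,0.27),(0,1))"
```

```text
time_s: 1.1
tool_pos: [0.3558, -0.2583, 0.2846]
ee_rot: [-0.003, -2.22, 2.221]
wrist_force: [1.9, -0.5, 0.5]
gripper_width: 0.055
t 1.1 slide [-173.    14.6 -453.8] rot [-0.  -0.2 -0. ]
```

```bash
python3 -m pendant '{"slide":[[-18,2,-46],[-36,4,-92],[-54,5,-138],[-72,7,-184],[-90,9,-230],[-108,10,-276],[-126,12,-322],[-140,14,-368]],"rot":[[0,0,0],[0,0,0],[0,0,0],[0,0,0],[0,0,0],[0,0,0],[0,0,0],[0,0,0]],"jaw":[55,55,55,55,55,55,55,55]}'; python3 -c "
from h import *
goto((0.53,0.195,0.20),(0,1))"
```

```text
time_s: 1.9
tool_pos: [0.4976, 0.1111, 0.2707]
ee_rot: [-0.005, -2.22, 2.221]
wrist_force: [0.5, 0.4, -0.5]
gripper_width: 0.055
t 1.9 slide [-32.1  70.8 -84. ] rot [-0.  -0.2 -0.1]
```

```bash
python3 -m pendant '{"slide":[[-16,10,-42],[-32,40,-84],[-32,71,-84],[-32,71,-84],[-32,71,-84]],"rot":[[0,0,0],[0,0,0],[0,0,0],[0,0,0],[0,0,0]],"jaw":[55,55,55,55,55]}'; python3 - <<'E'
from h import *
s=ctrl.get_image("scene");t=ctrl.get_image("top")
cv2.imwrite("pics/a1.png",np.hstack([cv2.resize(s["color"][120:260,340:460],(360,420)),cv2.resize(t["color"][160:280,200:310],(385,420))])[:,:,::-1])
goto((0.53,0.195,0.094),(0,1))
E
```

```text
time_s: 2.4
tool_pos: [0.5297, 0.1942, 0.1999]
ee_rot: [-0.004, -2.218, 2.221]
wrist_force: [-0.0, 0.6, 0.4]
gripper_width: 0.055
t 2.5 slide [  1.2 107.6  -0.9] rot [-0.  -0.3 -0.2]
```

View pics/a1.png

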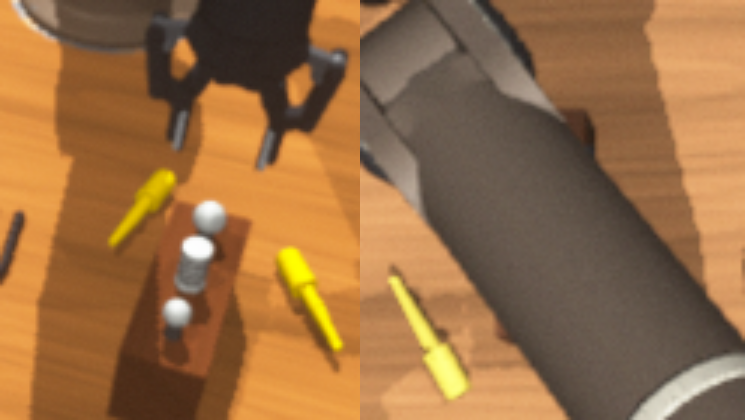

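The yellow look-alikes are toppling on their own; the arm hasn't been near them. The jaws are open above the pin, aligned along world y, so I descend.

```bash
python3 -m pendant '{"slide":[[1,40,-1],[1,75,-1],[1,95,-1],[1,105,-1],[1,106,-1],[1,106,-1]],"rot":[[0,0,0],[0,0,0],[0,0,0],[0,0,0],[0,0,0],[0,0,0]],"jaw":[55,55,55,55,55,55]}'; python3 - <<'E'
from h import *
s=ctrl.get_image("scene");t=ctrl.get_image("top")
cv2.imwrite("pics/a2.png",np.hstack([cv2.resize(s["color"][120:260,340:460],(480,560),interpolation=2),cv2.resize(t["color"][160:280,200:310],(310,560))])[:,:,::-1])
E
```

```text
time_s: 3.1
tool_pos: [0.5312, 0.1951, 0.0972]
ee_rot: [-0.013, -2.222, 2.221]
wrist_force: [0.3, -0.1, 0.8]
gripper_width: 0.055
```

View pics/a2.png

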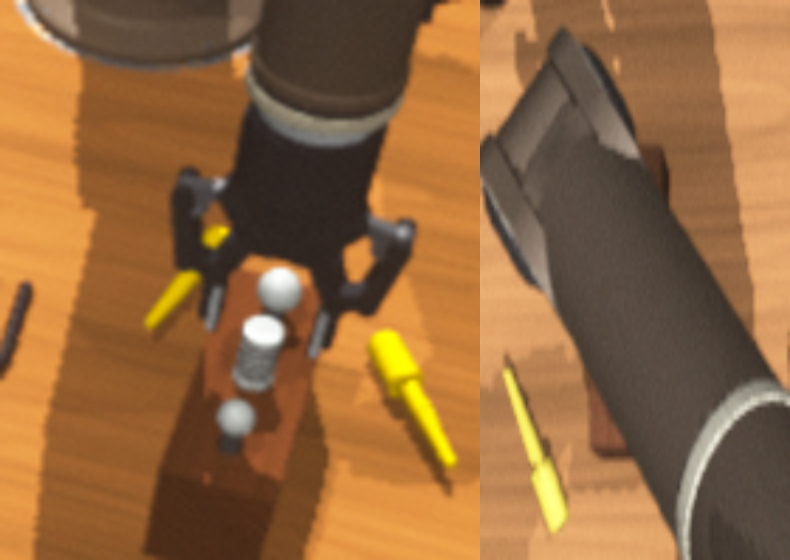

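```bash
python3 - <<'E'
from h import *
s=ctrl.get_image("scene")
_,x,R=st()
def f(p): return ((proj(s,np.array(p))-[340,120])*4).round(0)
for p in [x,x+[0,.0275,.005],x-[0,.0275,-.005],(x[0],x[1],.127),(.531,.195,.127),(.531,.195,.089)]: print(f(p))
E
```

```text
[255. 361.]
[300. 367.]
[212. 344.]
[263. 327.]
[262. 327.]
[252. 369.]
```

```bash
python3 -m pendant '{"slide":[[0,3,0],[0,3,0],[0,3,0],[0,3,0],[0,3,0],[0,3,0],[0,3,0],[0,3,0]],"rot":[[0,0,0],[0,0,0],[0,0,0],[0,0,0],[0,0,0],[0,0,0],[0,0,0],[0,0,0]],"jaw":[40,25,10,5,5,5,5,5]}' 60; python3 - <<'E'
from h import *
s=ctrl.get_image("scene")
cv2.imwrite("pics/a3.png",cv2.resize(s["color"][120:260,340:460],(480,560),interpolation=2)[:,:,::-1])
E
```

```text
time_s: 4.05
tool_pos: [0.5314, 0.1953, 0.0947]
ee_rot: [0.013, 2.221, -2.22]
wrist_force: [-0.6, -1.9, 5.5]
gripper_width: 0.0209
```

View pics/a3.png

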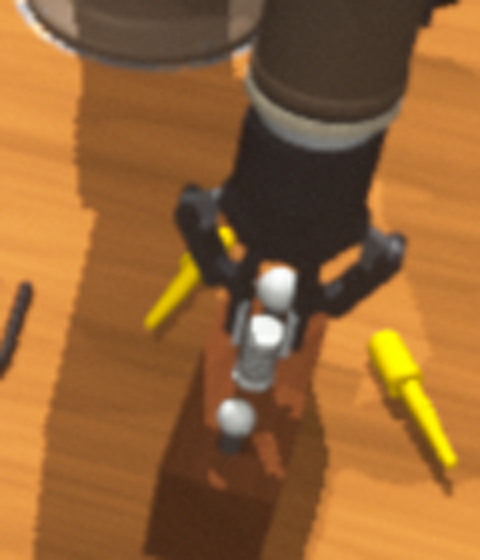

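```bash
python3 - <<'E'
from h import *
s=ctrl.get_image("scene")
_,x,R=st(); x0,y0,k=385,180,14
im=cv2.resize(s["color"][y0:y0+42,x0:x0+50],None,fx=k,fy=k,interpolation=cv2.INTER_CUBIC)[:,:,::-1].copy()
for dx in(-.011,.011):
  for dy in(-.0105,.0105):
    for dz,c in((0,(0,0,255)),(.022,(255,0,0))):
      p=(proj(s,x+[dx,dy,dz])-[x0,y0]+.5)*k; cv2.circle(im,tuple(int(v) for v in p),4,c,-1 if dx>0 else 1)
cv2.imwrite("pics/a4.png",im)
E
```

```text
(no output)
```

View pics/a4.png

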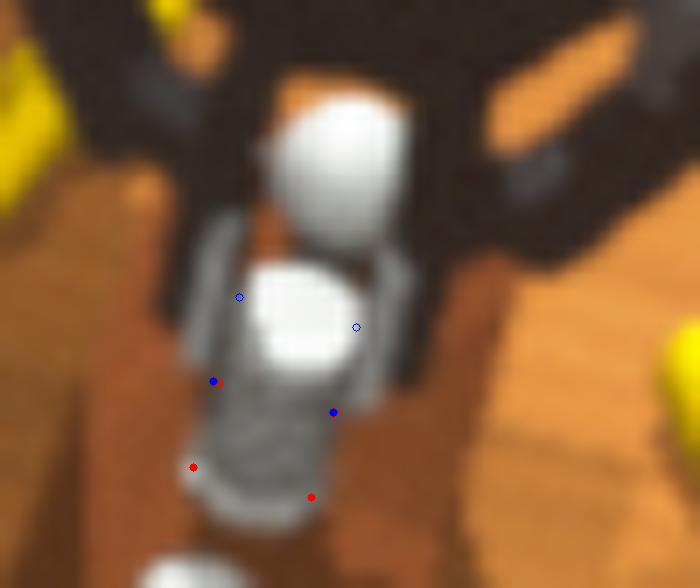

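```bash
python3 - <<'E'
from h import *
s=cv2.imread("pics/scene0.png");t=cv2.imread("pics/top0.png")
S=ctrl.get_image("scene");T=ctrl.get_image("top")
p=np.array([.2327,-.5796,.2087]);R=Ro.from_rotvec([-0.38945641,2.01394883,-2.01111359]).as_matrix()
print(proj(S,p),proj(T,p))
x=(160,0,60,80);
def mk(im,d,x0,y0,w,h,k):
    o=cv2.resize(im[y0:y0+h,x0:x0+w],None,fx=k,fy=k,interpolation=cv2.INTER_CUBIC)
    for back in(0,.013,.032):
      for sg in(-1,1):
        q=(proj(d,p+R@[0,-back,sg*.0427])-[x0,y0]+.5)*k; cv2.circle(o,tuple(int(v) for v in q),3,(0,0,255) if back==0 else (255,0,0) if back==.013 else (0,255,0),-1)
    return o
cv2.imwrite("pics/b1.png",np.hstack([mk(s,S,155,5,60,60,6),mk(t,T,530,290,60,60,6)]))
E
```

```text
[194.1653739   64.26621286] [549.87240659 322.51427021]
```

View pics/b1.png

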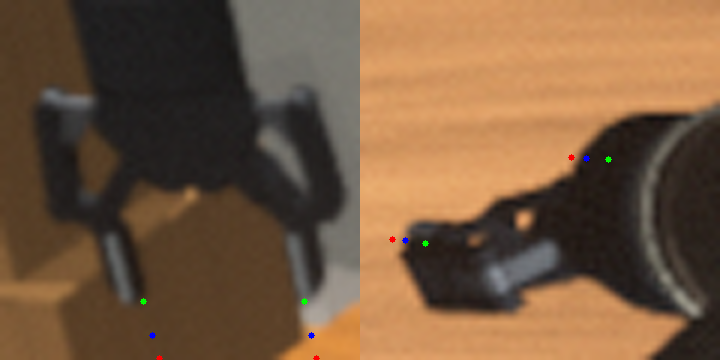

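Width is 20.9 mm rather than 24, and the images show the pads about 17 mm too far toward the robot. They were offset by the same amount at the start pose, so the pads hold the head by their edge. I'll open, shift world +x and regrasp.

```bash
python3 -m pendant '{"slide":[[0,0,0],[0,0,0],[-8,0,0],[-17,0,0],[-17,0,0],[-17,0,0]],"rot":[[0,0,0],[0,0,0],[0,0,0],[0,0,0],[0,0,0],[0,0,0]],"jaw":[50,50,50,50,50,50]}' 60; python3 - <<'E'
from h import *
s=ctrl.get_image("scene")
_,x,R=st(); x0,y0,k=375,165,10
im=cv2.resize(s["color"][y0:y0+58,x0:x0+70],None,fx=k,fy=k,interpolation=cv2.INTER_CUBIC)[:,:,::-1].copy()
cv2.imwrite("pics/a5.png",im)
E
```

```text
time_s: 4.85
tool_pos: [0.5487, 0.1952, 0.0945]
ee_rot: [0.014, 2.222, -2.221]
wrist_force: [0.3, 0.3, 0.2]
gripper_width: 0.0498
```

View pics/a5.png

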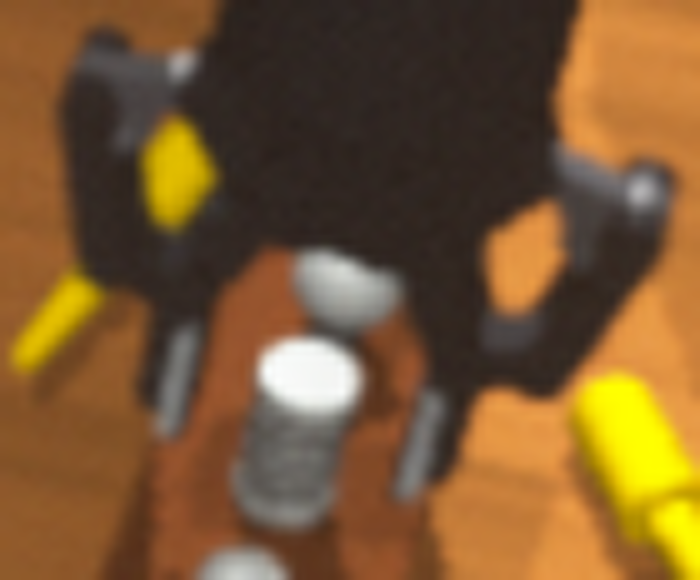

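```bash
python3 -m pendant '{"slide":[[0,0,0],[0,0,0],[0,0,0],[0,0,0],[0,0,0],[0,0,0]],"rot":[[0,0,0],[0,0,0],[0,0,0],[0,0,0],[0,0,0],[0,0,0]],"jaw":[35,20,5,5,5,5]}' 70; python3 - <<'E'
from h import *
s=ctrl.get_image("scene")
_,x,R=st(); x0,y0,k=375,165,10
im=cv2.resize(s["color"][y0:y0+58,x0:x0+70],None,fx=k,fy=k,interpolation=cv2.INTER_CUBIC)[:,:,::-1].copy()
cv2.imwrite("pics/a6.png",im)
E
```

```text
time_s: 5.5
tool_pos: [0.5489, 0.1953, 0.0948]
ee_rot: [0.015, 2.222, -2.22]
wrist_force: [3.2, -0.2, 1.8]
gripper_width: 0.0051
```

View pics/a6.png

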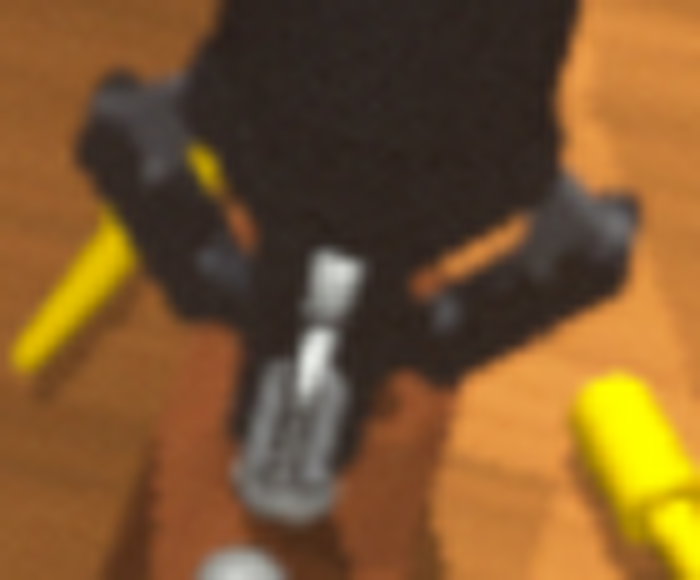

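```bash
python3 - <<'E'
from h import *
s=ctrl.get_image("scene")
_,x,R=st(); x0,y0,k=375,165,10
im=cv2.resize(s["color"][y0:y0+58,x0:x0+70],None,fx=k,fy=k,interpolation=cv2.INTER_CUBIC)[:,:,::-1].copy()
for dx in(-.011,.011):
  for dy in(-.0026,.0026):
    for dz,c in((0,(0,0,255)),(.019,(255,0,0))):
      p=(proj(s,x+[dx,dy,dz])-[x0,y0]+.5)*k; cv2.circle(im,tuple(int(v) for v in p),4,c,-1 if dx>0 else 1)
cv2.imwrite("pics/a7.png",im)
t=ctrl.get_image("top")
cv2.imwrite("pics/a8.png",cv2.resize(t["color"][100:300,180:340],(640,800)[:2] if 0 else (480,600))[:,:,::-1])
E
```

```text
(no output)
```

View pics/a7.png

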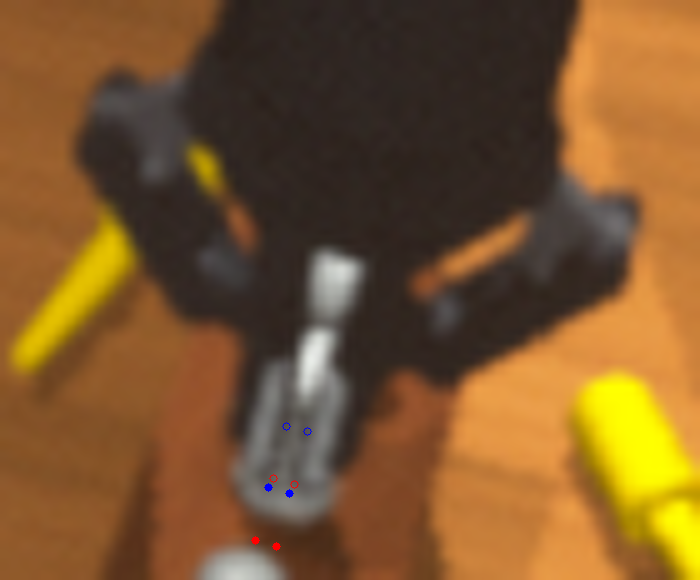

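View pics/a8.png

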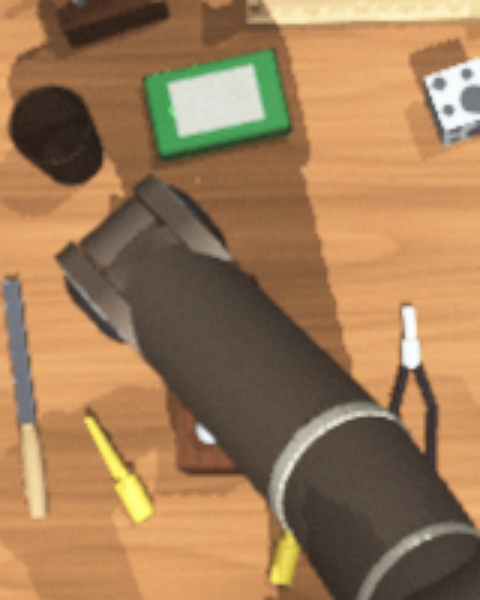

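```bash
python3 -m pendant '{"slide":[[0,0,0],[0,0,0],[8,0,0],[18,0,0],[18,3,0],[18,6,0],[18,6,0]],"rot":[[0,0,0],[0,0,0],[0,0,0],[0,0,0],[0,0,0],[0,0,0],[0,0,0]],"jaw":[50,50,50,50,50,50,50]}' 60; python3 - <<'E'
from h import *
s=ctrl.get_image("scene")
_,x,R=st(); x0,y0,k=375,165,10
im=cv2.resize(s["color"][y0:y0+58,x0:x0+70],None,fx=k,fy=k,interpolation=cv2.INTER_CUBIC)[:,:,::-1].copy()
cv2.imwrite("pics/a9.png",im)
E
```

```text
time_s: 6.35
tool_pos: [0.5307, 0.1952, 0.0882]
ee_rot: [0.014, 2.222, -2.221]
wrist_force: [0.5, -0.0, 0.4]
gripper_width: 0.05
```

View pics/a9.png

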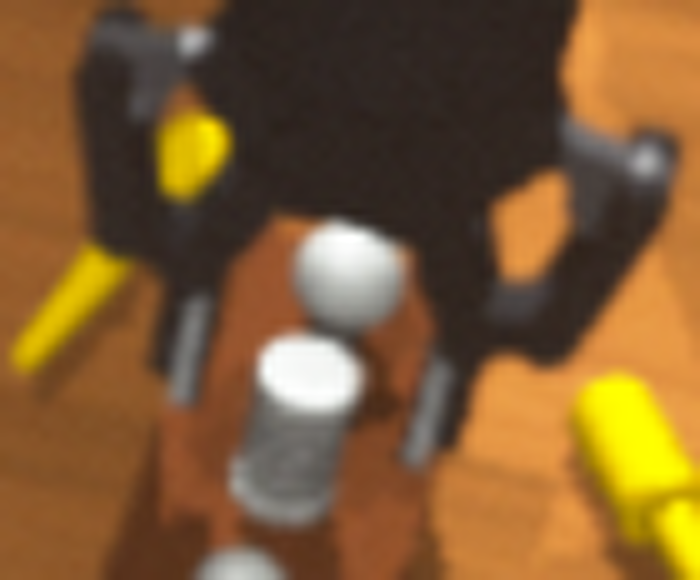

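```bash
python3 -m pendant '{"slide":[[0,3,0],[0,6,0],[0,6,0]],"rot":[[0,0,0],[0,0,0],[0,0,0]],"jaw":[50,50,50]}'; python3 -m pendant '{"slide":[[0,0,0],[0,0,0],[0,0,0],[0,0,0],[0,0,0],[0,0,0]],"rot":[[0,0,0],[0,0,0],[0,0,0],[0,0,0],[0,0,0],[0,0,0]],"jaw":[35,20,10,10,10,10]}' 70; python3 - <<'E'
from h import *
s=ctrl.get_image("scene")
_,x,R=st(); x0,y0,k=375,165,10
im=cv2.resize(s["color"][y0:y0+58,x0:x0+70],None,fx=k,fy=k,interpolation=cv2.INTER_CUBIC)[:,:,::-1].copy()
cv2.imwrite("pics/a10.png",im)
E
```

```text
time_s: 6.7
tool_pos: [0.5308, 0.1951, 0.0818]
ee_rot: [-0.013, -2.222, 2.221]
wrist_force: [0.5, -0.1, -0.2]
gripper_width: 0.05
time_s: 7.3
tool_pos: [0.5308, 0.195, 0.082]
ee_rot: [-0.014, -2.222, 2.221]
wrist_force: [-1.7, -1.6, 3.5]
gripper_width: 0.0217
```

View pics/a10.png

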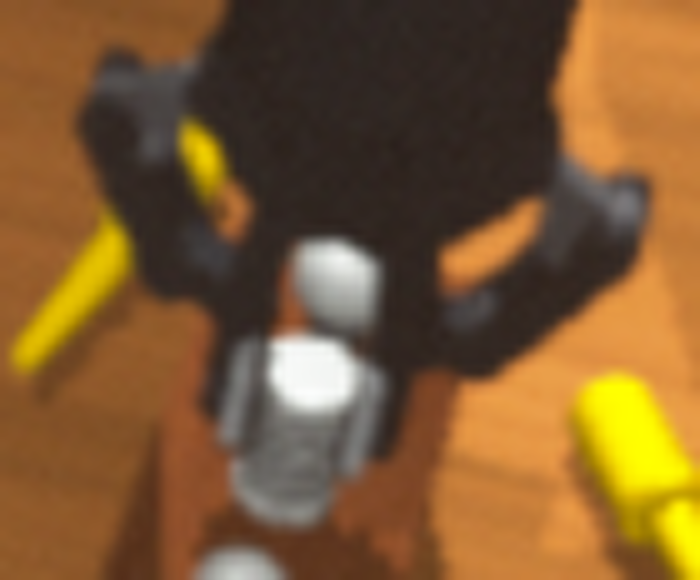

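```bash
python3 -m pendant '{"slide":[[0,-8,0],[0,-20,0],[0,-40,0],[0,-60,0],[0,-80,0],[0,-100,0],[0,-110,0],[0,-110,0]],"rot":[[0,0,0],[0,0,0],[0,0,0],[0,0,0],[0,0,0],[0,0,0],[0,0,0],[0,0,0]],"jaw":[10,10,10,10,10,10,10,10]}' 80; python3 - <<'E'
from h import *
s=ctrl.get_image("scene")
_,x,R=st(); x0,y0,k=375,120,7
im=cv2.resize(s["color"][y0:y0+85,x0:x0+70],None,fx=k,fy=k,interpolation=cv2.INTER_CUBIC)[:,:,::-1].copy()
cv2.imwrite("pics/a11.png",im)
E
```

```text
time_s: 8.15
tool_pos: [0.5308, 0.1954, 0.1937]
ee_rot: [0.017, 2.221, -2.219]
wrist_force: [-0.5, 0.3, -2.6]
gripper_width: 0.0215
```

View pics/a11.png

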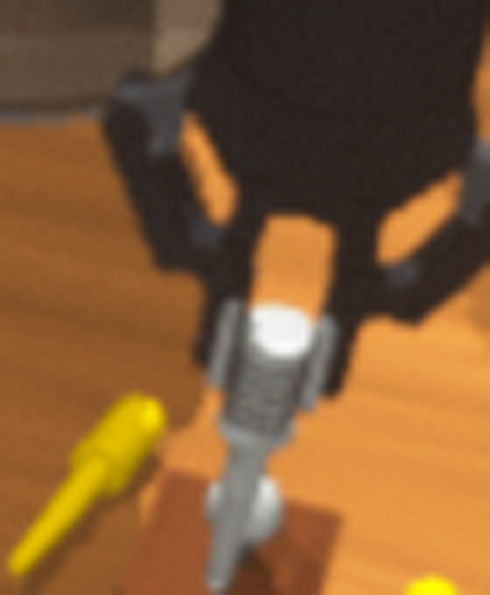

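```bash
cat >> h.py <<'E'
def overlay(name,box,k,pts,cam="scene"):
    s=ctrl.get_image(cam);x0,y0,w,h=box
    im=cv2.resize(s["color"][y0:y0+h,x0:x0+w],None,fx=k,fy=k,interpolation=cv2.INTER_CUBIC)[:,:,::-1].copy()
    for q in pts:
        p=(proj(s,np.array(q))-[x0,y0]+.5)*k; cv2.circle(im,tuple(int(v) for v in p),3,(0,0,255),-1)
    cv2.imwrite(name,im)
E
python3 - <<'E'
from h import *
x,y=.531,.195
overlay("pics/a12.png",(375,120,70,85),7,[(x,y,.2387),(x,y,.2007),(x,y,.1967),(x,y,.1227)])
T=ctrl.get_image("top")
print(st()[0]["wrist_torque"])
E
```

```text
[-0.00813507  0.03939654  0.0156536 ]
```

View pics/a12.png

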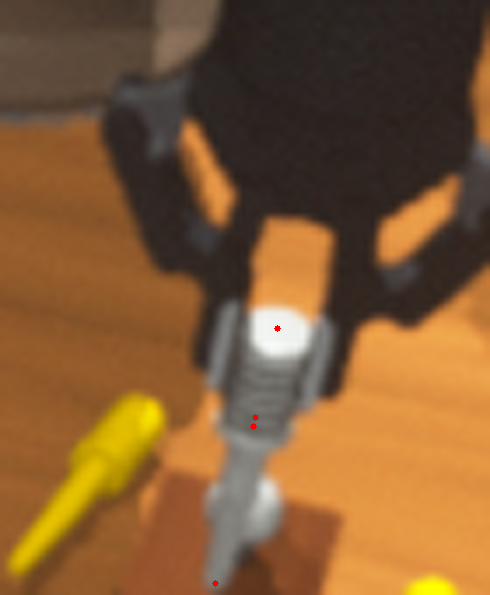

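```bash
python3 - <<'E'
import cv2
t=cv2.imread("pics/top0.png")
cv2.imwrite("pics/d1.png",cv2.resize(t[178:268,343:423],(712,800)[:2] if 0 else (533,600),interpolation=cv2.INTER_CUBIC))
g=cv2.imread("pics/scene0.png")
cv2.imwrite("pics/d2.png",cv2.resize(g[140:228,238:303],(443,600),interpolation=cv2.INTER_CUBIC))
E
```

```text
(no output)
```

View pics/d1.png

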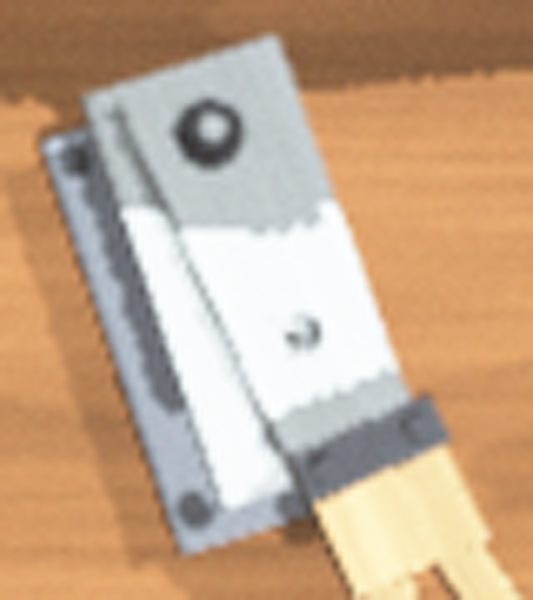

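View pics/d2.png

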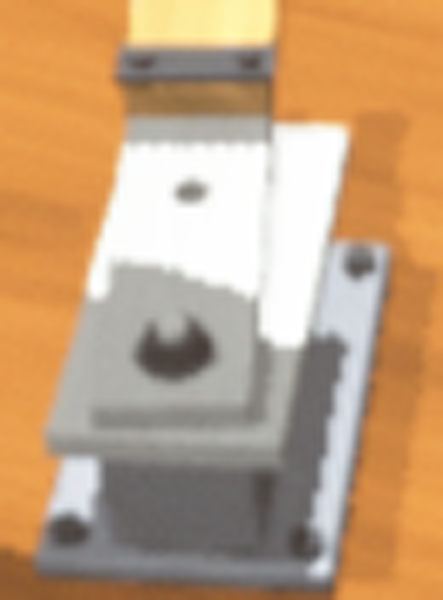

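```bash
python3 - <<'E'
from h import *
t=ctrl.get_image("top");s=ctrl.get_image("scene")
f=lambda u,v:(343+u/6.663-.5,178+v/6.667-.5)
g=lambda u,v:(238+u/6.815-.5,140+v/6.818-.5)
def ln(d,F,a,b,z,n):
    A=plane(d,F(*a),z);B=plane(d,F(*b),z);v=A-B; print(n,A.round(4),B.round(4),"yaw",np.degrees(np.arctan2(v[1],v[0])).round(2),"len",np.linalg.norm(v).round(4)); return A,B
ln(t,f,(85,95),(222,510),.084,"stand plate left")
ln(t,f,(45,140),(185,553),.008,"base left")
ln(t,f,(118,108),(275,430),.0965,"holder left")
ln(t,f,(275,35),(410,395),.0965,"plate right (stand/holder?)")
ln(t,f,(210,132),(303,331),.0965,"bolt-hole raw")
ln(t,f,(210,132),(303,331),.1,"")
ln(s,g,(285,462),(349,127),.084,"sc stand plate edge")
ln(s,g,(330,578),(388,245),.008,"sc base edge")
ln(s,g,(250,405),(270,145),.0965,"sc holder edge")
ln(s,g,(175,350),(191,190),.0965,"sc bolt-hole")
ln(s,g,(48,445),(285,460),.084,"sc stand back edge")
E
```

```text
stand plate left [ 0.613  -0.1094  0.084 ] [ 0.4297 -0.1607  0.084 ] yaw 15.63 len 0.1904
base left [ 0.6089 -0.0964  0.008 ] [ 0.4177 -0.1521  0.008 ] yaw 16.24 len 0.1991
holder left [ 0.6042 -0.1225  0.0965] [ 0.462  -0.1835  0.0965] yaw 23.23 len 0.1547
plate right (stand/holder?) [ 0.6348 -0.1922  0.0965] [ 0.4755 -0.2419  0.0965] yaw 17.3 len 0.1668
bolt-hole raw [ 0.5925 -0.1619  0.0965] [ 0.5043 -0.1976  0.0965] yaw 22.08 len 0.0951
 [ 0.5917 -0.1615  0.1   ] [ 0.5038 -0.1971  0.1   ] yaw 22.08 len 0.0949
sc stand plate edge [ 0.6202 -0.1039  0.084 ] [ 0.4305 -0.1612  0.084 ] yaw 16.83 len 0.1982
sc base edge [ 0.6077 -0.0959  0.008 ] [ 0.4166 -0.1525  0.008 ] yaw 16.49 len 0.1993
sc holder edge [ 0.6085 -0.1226  0.0965] [ 0.4671 -0.1803  0.0965] yaw 22.17 len 0.1528
sc bolt-hole [ 0.5918 -0.162   0.0965] [ 0.5048 -0.1981  0.0965] yaw 22.52 len 0.0942
sc stand back edge [ 0.6435 -0.1903  0.084 ] [ 0.6192 -0.1043  0.084 ] yaw -74.28 len 0.0894
```

```bash
python3 - <<'E'
from h import *
goto((.5043,-.1979,.235),(-.38,.925))
E
```

```text
t 8.4 slide [ 22.6 -44.1 392.7] rot [ -0.1 -22.7  -0.2]
```

```bash
python3 -m pendant '{"slide":[[0,-30,0],[2,-44,30],[5,-44,75],[8,-44,120],[11,-44,165],[14,-44,210],[17,-44,255],[20,-44,300]],"rot":[[0,0,0],[0,-3,0],[0,-6,0],[0,-9,0],[0,-12,0],[0,-15,0],[0,-18,0],[0,-21,0]],"jaw":[10,10,10,10,10,10,10,10]}' ; python3 - <<'E'
from h import *
goto((.5043,-.1979,.2),(-.38,.925))
E
```

```text
time_s: 9.2
tool_pos: [0.5067, -0.1069, 0.2343]
ee_rot: [-0.368, 2.022, -2.023]
wrist_force: [0.8, 0.1, -2.1]
gripper_width: 0.0214
t 9.2 slide [34.7 34.3 84.1] rot [-0.1 -1.6 -0.2]
```

```bash
python3 -m pendant '{"slide":[[17,5,42],[29,15,70],[35,34,84],[35,34,84],[35,34,84]],"rot":[[0,-1,0],[0,-2,0],[0,-2,0],[0,-2,0],[0,-2,0]],"jaw":[10,10,10,10,10]}' ; python3 - <<'E'
from h import *
x=st()[1]; print(x)
overlay("pics/e1.png",(225,80,85,115),5,[(x[0],x[1],x[2]-.071),(x[0],x[1],x[2]+.003),(x[0],x[1],x[2]+.045),(.5043,-.1979,.0965),(x[0],x[1],.0965)])
t=ctrl.get_image("top");cv2.imwrite("pics/e2.png",cv2.resize(t["color"][140:300,320:460],(560,560)[:2])[:,:,::-1])
E
```

```text
time_s: 9.7
tool_pos: [0.5036, -0.1971, 0.1996]
ee_rot: [-0.401, 2.003, -2.001]
wrist_force: [-0.0, 0.2, -2.0]
gripper_width: 0.0212
[ 0.5035736  -0.19710093  0.19959395]
```

View pics/e1.png

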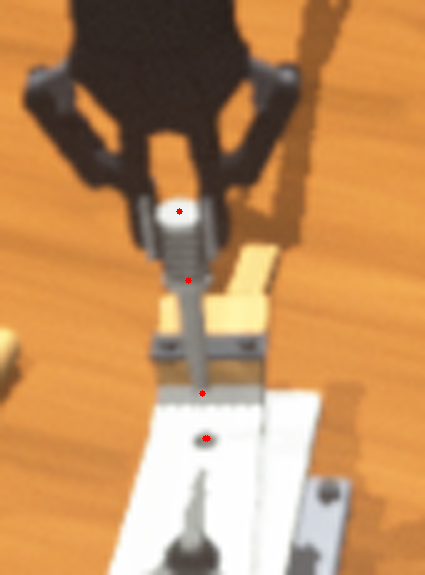

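View pics/e2.png

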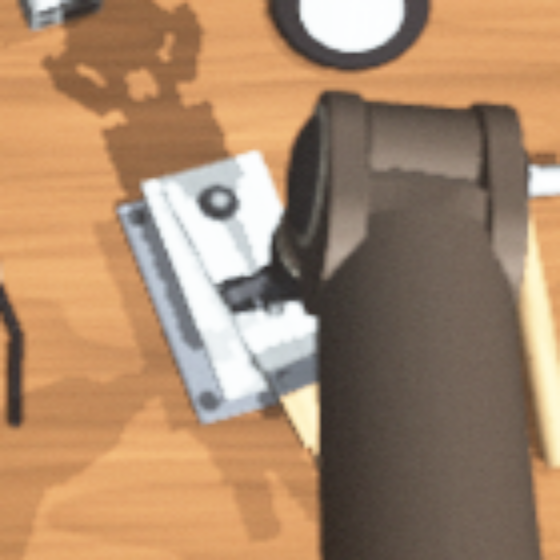

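The model overlay sits on the pin and on the hole: the tip is at crop (202,393) and the hole at (206,438). I'll lower the tip into the holder hole.

```bash
python3 -m pendant '{"slide":[[0,10,0],[0,20,0],[0,28,0],[0,33,0],[0,37,0],[0,39,0],[0,39,0]],"rot":[[0,0,0],[0,0,0],[0,0,0],[0,0,0],[0,0,0],[0,0,0],[0,0,0]],"jaw":[10,10,10,10,10,10,10]}' ; python3 - <<'E'
from h import *
s,x,R=st(); print(x,s["wrist_torque"],(R.as_matrix()).round(3).tolist())
overlay("pics/e3.png",(235,110,70,85),7,[(x[0],x[1],x[2]+.003),(x[0],x[1],x[2]+.045),(x[0],x[1],.0965)])
E
```

```text
time_s: 10.5
tool_pos: [0.5047, -0.1963, 0.1616]
ee_rot: [-0.401, 2.0, -2.001]
wrist_force: [-0.7, -0.4, -2.8]
gripper_width: 0.0219
[ 0.50468328 -0.19630954  0.16159101] [-0.02522298 -0.02376002 -0.007088  ] [[-0.921, 0.004, 0.389], [-0.389, 0.001, -0.921], [-0.004, -1.0, 0.001]]
```

View pics/e3.png

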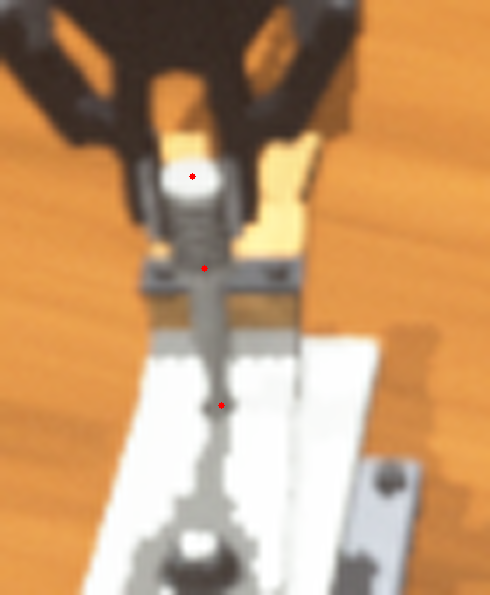

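```bash
python3 -m pendant '{"slide":[[0,3,0],[0,5,0],[0,7,0],[0,9,0],[0,9,0]],"rot":[[0,0,0],[0,0,0],[0,0,0],[0,0,0],[0,0,0]],"jaw":[10,10,10,10,10]}'
```

```text
time_s: 11.05
tool_pos: [0.5061, -0.1962, 0.1546]
ee_rot: [-0.398, 1.998, -2.001]
wrist_force: [-2.6, 1.1, 10.6]
gripper_width: 0.0215
```

```bash
python3 -m pendant '{"slide":[[0,-2,0],[0.5,-2,-2],[1,-2,-4],[1.7,-2,-6],[1.7,-2,-8],[1.7,-2,-9],[1.7,-2,-9]],"rot":[[0,0,0],[0,0,0],[0,0,0],[0,0,0],[0,0,0],[0,0,0],[0,0,0]],"jaw":[10,10,10,10,10,10,10]}'; python3 - <<'E'
from h import *
goto((.5011,-.1888,.152))
E
```

```text
time_s: 11.75
tool_pos: [0.5018, -0.1895, 0.1567]
ee_rot: [-0.396, 1.995, -2.002]
wrist_force: [3.2, -3.3, -3.8]
gripper_width: 0.0212
t 11.75 slide [ 0.4  4.7 -0.9] rot [0. 0. 0.]
```

```bash
python3 -m pendant '{"slide":[[0.4,2,-1],[0.4,4,-1],[0.4,6,-1],[0.4,7,-1],[0.4,7,-1]],"rot":[[0,0,0],[0,0,0],[0,0,0],[0,0,0],[0,0,0]],"jaw":[10,10,10,10,10]}'
```

```text
time_s: 12.25
tool_pos: [0.5011, -0.1889, 0.1496]
ee_rot: [-0.396, 1.995, -2.002]
wrist_force: [2.3, -4.8, -0.5]
gripper_width: 0.0216
```

The tip went 5 mm below the stand's contact level with no upward force, so it is in the stand hole. I'll drive it down in stages and watch the forces.

```bash
python3 -m pendant '{"slide":[[0,5,0],[0,10,0],[0,14,0],[0,18,0],[0,18,0]],"rot":[[0,0,0],[0,0,0],[0,0,0],[0,0,0],[0,0,0]],"jaw":[10,10,10,10,10]}'
```

```text
time_s: 12.75
tool_pos: [0.501, -0.1887, 0.1306]
ee_rot: [-0.397, 1.996, -2.002]
wrist_force: [4.2, -4.5, -3.9]
gripper_width: 0.0214
```

```bash
python3 -m pendant '{"slide":[[0,5,0],[0,9,0],[0,13,0],[0,15,0],[0,15,0]],"rot":[[0,0,0],[0,0,0],[0,0,0],[0,0,0],[0,0,0]],"jaw":[10,10,10,10,10]}'; python3 - <<'E'
from h import *
s,x,R=st(); print(x,s["wrist_torque"],(R.as_matrix()).round(3).tolist())
overlay("pics/e4.png",(235,110,70,85),7,[(x[0],x[1],x[2]+.003),(x[0],x[1],x[2]+.045),(x[0],x[1],.0965)])
E
```

```text
time_s: 13.25
tool_pos: [0.5012, -0.1884, 0.1149]
ee_rot: [-0.397, 1.997, -2.001]
wrist_force: [4.1, -2.5, -2.6]
gripper_width: 0.0215
[ 0.50120719 -0.18842071  0.11486092] [-0.98317181 -1.06620538  0.01111715] [[-0.921, 0.008, 0.389], [-0.389, -0.001, -0.921], [-0.007, -1.0, 0.004]]
```

View pics/e4.png

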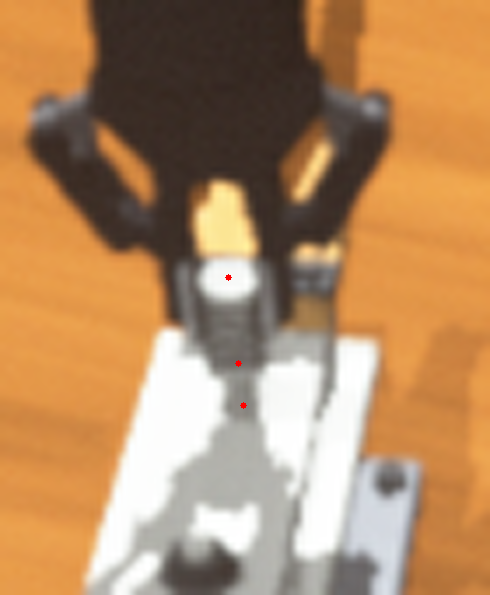

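```bash
python3 -m pendant '{"slide":[[-0.3,4,0],[-0.5,8,0],[-0.5,12,0],[-0.5,15,0],[-0.5,16,0],[-0.5,16,0]],"rot":[[0,0,0],[0,0,0],[0,0,0],[0,0,0],[0,0,0],[0,0,0]],"jaw":[10,10,10,10,10,10]}'
```

```text
time_s: 13.9
tool_pos: [0.5015, -0.188, 0.0982]
ee_rot: [-0.397, 1.997, -2.001]
wrist_force: [4.1, -3.8, -1.1]
gripper_width: 0.0214
```

```bash
python3 -m pendant '{"slide":[[0,2,0],[0,4,0],[0,6,0],[0,7,0],[0,7,0]],"rot":[[0,0,0],[0,0,0],[0,0,0],[0,0,0],[0,0,0]],"jaw":[10,10,10,10,10]}'; python3 - <<'E'
from h import *
s,x,R=st(); print(x,s["wrist_torque"])
overlay("pics/e5.png",(235,110,70,85),7,[])
E
```

```text
time_s: 14.4
tool_pos: [0.5019, -0.1881, 0.0933]
ee_rot: [-0.397, 1.996, -2.002]
wrist_force: [-3.8, -2.9, 24.8]
gripper_width: 0.0215
[ 0.5019072  -0.18809684  0.09329123] [-0.3608645   1.13007685  0.03850916]
```

View pics/e5.png

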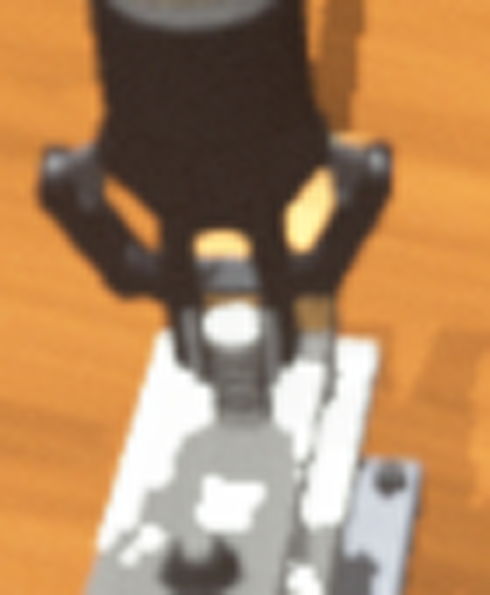

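Contact is at z = 0.0933 against a predicted 0.0935, with 25 N up, so the collar is seated. I'll press slightly more, then release.

```bash
python3 -m pendant '{"slide":[[0,2,0],[0,2,0],[0,0,0],[0,-1,0],[0,-1,0],[0,-1,0],[0,-1,0],[0,-1,0]],"rot":[[0,0,0],[0,0,0],[0,0,0],[0,0,0],[0,0,0],[0,0,0],[0,0,0],[0,0,0]],"jaw":[10,10,10,25,35,45,45,45]}'; python3 - <<'E'
from h import *
overlay("pics/e6.png",(235,110,70,85),7,[])
E
```

```text
time_s: 15.25
tool_pos: [0.5016, -0.1877, 0.0939]
ee_rot: [-0.398, 1.997, -2.001]
wrist_force: [-0.1, 0.2, -0.0]
gripper_width: 0.0451
```

View pics/e6.png

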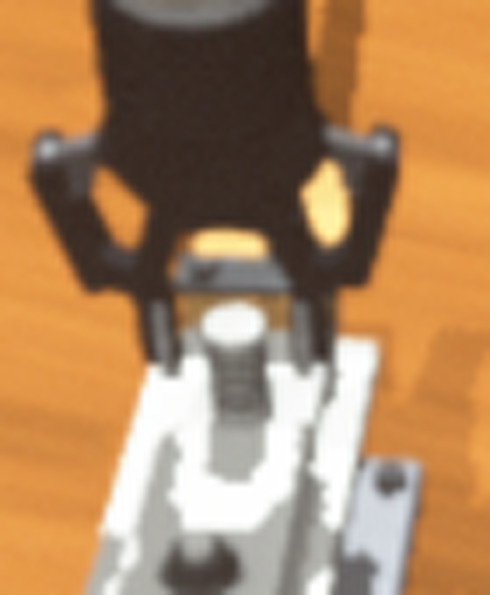

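Free, with zero contact force. I'll raise straight up and step back toward the robot for a clear check.

```bash
python3 -m pendant '{"slide":[[0,-15,0],[0,-40,0],[0,-80,0],[0,-120,0],[10,-150,30],[20,-150,70],[20,-150,110],[20,-150,150]],"rot":[[0,0,0],[0,0,0],[0,0,0],[0,0,0],[0,0,0],[0,0,0],[0,0,0],[0,0,0]],"jaw":[45,45,45,45,45,45,45,45]}'; python3 - <<'E'
from h import *
P=[(.501,-.1885,.1345),(.501,-.1885,.0965)]
overlay("pics/f1.png",(235,110,70,85),7,[])
s=ctrl.get_image("scene");t=ctrl.get_image("top")
for z in(.0965,.1385): print(z,((proj(s,np.array([.5011,-.1888,z]))-[235,110]+.5)*7).round(), proj(t,np.array([.5011,-.1888,z])))
cv2.imwrite("pics/f2.png",cv2.resize(t["color"],(640,400))[:,:,::-1]); cv2.imwrite("pics/f3.png",s["color"][:,:,::-1])
cv2.imwrite("pics/f4.png",cv2.resize(t["color"][175:285,340:430],(490,600),interpolation=2)[:,:,::-1])
E
```

```text
time_s: 16.1
tool_pos: [0.5406, -0.3354, 0.245]
ee_rot: [-0.397, 1.996, -2.003]
wrist_force: [1.0, 0.3, -0.1]
gripper_width: 0.0449
0.0965 [242. 405.] [384.94270314 228.34901045]
0.1385 [233. 322.] [386.91899656 226.17124825]
```

View pics/f1.png

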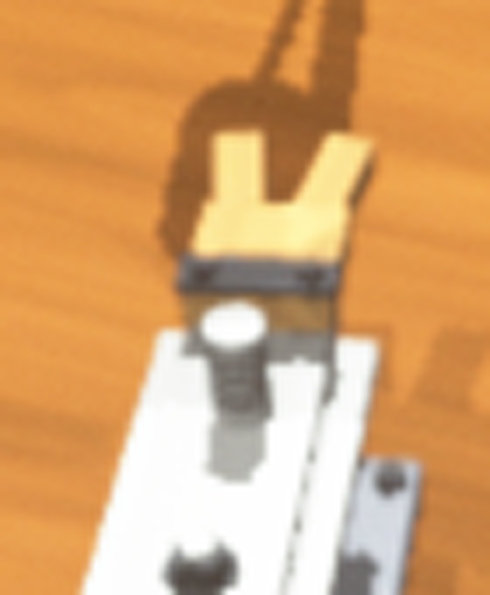

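View pics/f2.png

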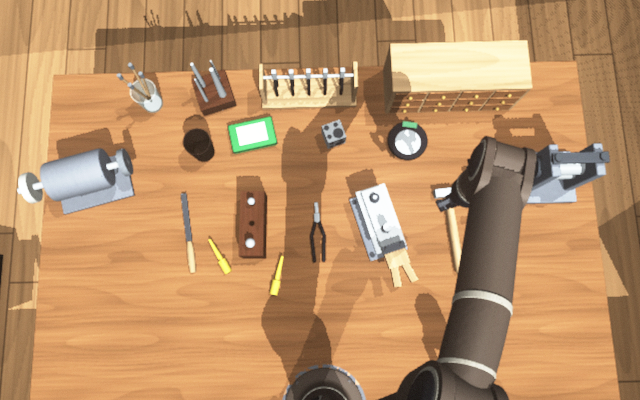

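View pics/f3.png

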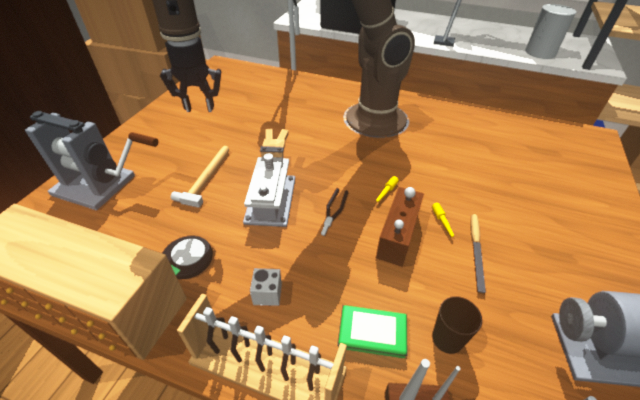

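View pics/f4.png

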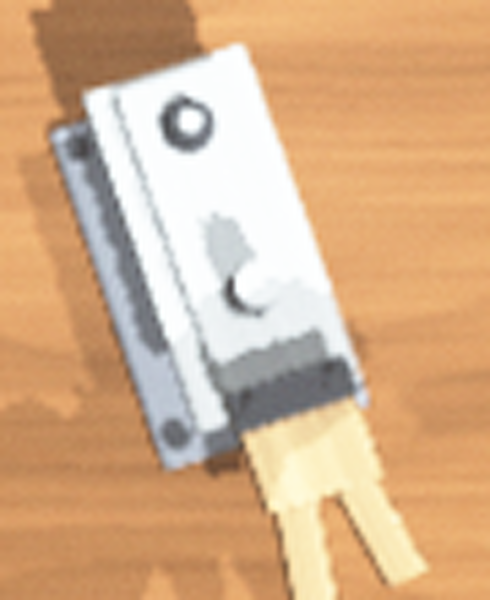

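Scene view: the pin head top is at crop (233,325) against (233,322) predicted for a seated pin. Top view: it is about (387,227) against (387,226). The holder is in line with the stand. Block punches at top (251,202) and (250,243), pliers, file and hammer are where they were, and the gripper is in free air.

```bash
python3 - <<'E'
from h import *
s,x,R=st();print(s["time_s"],x,np.abs(s["qvel"]).max(),s["wrist_force"])
print(ctrl.finish_job())
E
```

```text
16.25 [ 0.53997962 -0.33609236  0.24308993] 0.04941218253258953 [-0.4650668   0.49100804 -0.91295643]
the job is handed in; nothing more can be done
None
```

The job is handed in at about 16 s: the taper pin is driven home through the holder and the stand, released, and standing upright. No verdict was reported.

- **Pin:** I took the steel pin from the middle hole of the block and found the stand's plate with the tip. I then dragged the holder about 9 mm into line and drove the pin down. The collar seated at a tool height of 0.0933 m (0.0935 m predicted), with 25 N pushing back.
- **Last checks:** The pin head sits within about 0.5 px of its seated position in the scene view and about 1 px in the top view. The holder is in line with the stand, the punches and tools look unmoved, and the gripper was clear in free air. I did not measure the collar's flatness or the pin's tilt directly; I inferred both from the seating height and the head position.
- **What disagreed:**
  - The first grasp read 20.9 mm wide on a 24 mm head. I took it for a 17 mm sideways offset, and the regrasp there missed the pin. I went back to the original position, 12 mm lower. That grasp read 21.7 mm and held.
  - The two cameras differed by 3–4 mm in x.
- **Yellow look-alikes:** They fell over on their own before the arm came near them.

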